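# Hook the blue tray onto the desk mat

### The job

The blue tray with the white charger stands too far back on the desk: pick up the orange-handled hook, lower its prong into the tray's pull ring and drag the tray with it until the whole tray, ring included, is on the grey desk mat. Then lift the prong out of the ring and stand the hook back down on the desk, clear of the tray. Move the tray with the hook only, never with the gripper, keep it flat on the desk, and leave the grey tray where it is.

Things in the scene. Friction and masses are not known exactly. Their poses are not given: they have to be found in the camera images.
- hook: Hook tool, 160 g, stands on the desk. Origin: foot of its prong, an upright steel rod 10 mm thick, 52 tall; x points from handle to prong, z up. Handle: orange upright block centred at own x = -105 mm, 50 long in x, 26 wide in y (pinch this width from above), 60 tall, underside level with the prong's foot. A 10 mm square shank joins their tops, centred 47 mm up.
- blue_tray: Blue open tray to fetch, about 0.3 kg, a loose white charger in it. Flat-lying steel pull ring on its robot-side wall: inner diameter 44 mm, outer 56, 6 mm wire centred 22 mm above the desk, open below. Origin: on the desk under the ring's centre; x points from ring to tray, z up. Tray: own x 26 to 116 mm, 110 wide in y, 40 tall. Slides freely, swings in line behind the ring.
- grey_tray: Bystander: grey tray, same shape, ring and origin, holding a black adapter. It stands beside the blue one, either side.
- mat: Thin grey desk mat with dark edging, fixed, under 1 mm thick, 340 mm in its own x (away from the robot) by 640 in its own y. Origin: its centre. The hook starts on it; the trays start at its far edge, mostly beyond it. Nothing else is on it: a mini computer, black battery box, mouse and keyboard stand beyond its side edges.
There are look-alikes about, which are no part of the job. Several things look just like the blue_tray: the one meant starts farthest to the robot's right. Leave any yellow look-alike of the hook alone.

How it is judged:
By the outcome, as a careful person would: the job done as asked, in the order asked, and still so for the second after the job is handed in, with the robot touching nothing.
It also fails if it takes over 45 s, if anything falls off the work surface, if the arm or the gripper's body presses on something with over 40 N, if the wrist force passes 120 N, or if a joint passes its speed limit or range.

### The arm

A 6-joint arm with a two-finger parallel gripper is mounted at the origin on the work surface. World frame = base frame: x ahead of the robot, y to its left, z up, the work surface at z = 0. Lengths are in m, angles in degrees, forces in N, time in s.
With the tool pointing down it reaches from about 0.4 to 0.825 m from the base axis. Payload 7 kg.
Tool frame: the origin (TCP) lies between the finger pads; the fingertips stand 22 mm ahead of it and the grasp point (between the pads) lies 3 mm ahead of it; z points along the fingers, y is the line along which they close (so a half turn about z gives the same grasp; the last joint's range is limited). The gripper opens to 88 mm and grips with 3 to 60 N. Pads are 19 mm wide; open, the fingers measure 130 mm over their backs; the gripper's body (78 mm by 193 mm) begins 47 mm behind the grasp point.
Start: joints at [-49.441, 20.546, 0.682, 0, -70.136, -16.507], TCP at [0.275, -0.616, 0.249] pointing down, gripper open.
Joint ranges: [-176.03, 176.03], [-82.01, 121.73], [-58.28, 71.71], [-173.87, 95.51], [-174.79, -0.11], [-173.66, 173.66]. Speed limits (degrees/s): [136.94, 136.94, 172.46, 180, 180, 180].

### API

Orientations are given as [roll, pitch, yaw] about the fixed x, y, z axes, in that order (R = Rz(yaw) Ry(pitch) Rx(roll)).
In Python, from plant import ctrl gives the robot as it stands.
- The arm moves only by the tool apply_moves, never from a script. Its argument "targets" is a list of rows, each an object with "travel": the shift along the tool's x, y, z in mm, a list of three; "roll": the turn about the tool's z in degrees; "jaw": the finger opening in mm, from 0 to 87.6. In form: [{"travel": [tx, ty, tz], "roll": roll, "jaw": jaw}, ...]. A call has 1 to 10 rows; each row shifts and turns the commanded pose from where the row before left it, along the tool's axes as they then stand; what a row does not reach is not made up. A row lasts 1/10 s, in which the tool goes at most 50 mm and 8.59 degrees, less where a joint would pass 70% of its speed; a pose out of reach is approached as far as the arm can. A call with a gripper value outside its range is refused whole. The fingers move at their own pace and stop on an object; the grip force is fixed at half the most. Time passes only in rows, so rows that do not move let the fingers close. It gives the time, the measured TCP pose, the force, the opening and the grip force at its end, in the units of the state.
- ctrl.get_obs(): the state, without advancing time (a new reading comes with each control period).
- ctrl.snapshot(name): name is "scene" or "top"; returns the picture (420x560x3 uint8, red, green, blue); there is no depth.
- ctrl.calibration(name): a dict with "K" (3x3 intrinsics, pixels), "dist_coeffs" ([k1, k2, p1, p2, k3] as OpenCV has them; the pictures are not rectified), "extrinsics" (4x4, takes a point from camera to world coordinates). Camera axes: x right, y down, z forward; pixel columns grow to the right and rows downward; lengths in m; the calibration is good to about 2 mm. A picture is of the moment at which its call begins. calibration takes no time and is no camera call.
- ctrl.close_job(): hands the job in; it is judged then, once.
The state is a dict: "clock": time; "joint_pos": joint angles; "qvel": joint speeds; "tau": joint torques, N m; "tool_pos": TCP position; "orientation": TCP orientation; "force": force on the tool from outside, world axes, zero at the start; "moment": the same for the moment, N m; "opening": finger opening in m; "gripper_force": force on a finger pad.
Only numpy, scipy, OpenCV 4.12 (cv2) and the standard library are available. Lean on these libraries where they do the work, as an engineer would, in place of code of your own. Each camera call takes 0.05 s, during which the arm holds its last target. There are 200 camera calls.

## Working session

There is one attempt and no reset: what is moved stays moved. The work goes in short steps, Python scripts to look and compute and a tool call to move; the robot and the scene stay as the last step left them, time stands still between calls to the robot, and variables do not carry over. Pictures are saved under pics/ and viewed, at most 10 in all, crops included, and the job is handed in when it is done.

Besides the shell and the picture viewer there is one more tool, called after ">>>" as name(argument=value, ...) on one line, values as JSON. apply_moves: Moves the arm, as the interface text tells. Its arguments: {"type":"object","properties":{"targets":{"type":"array","items":{"type":"object","properties":{"travel":{"type":"array","items":{"type":"number"}},"roll":{"type":"number"},"jaw":{"type":"number"}}}}},"required":["targets"]}

```bash
mkdir -p pics; cat > h.py <<'E'
import numpy as np, cv2
from plant import ctrl
def snap(cam,name,crop=None,s=1):
    im=ctrl.snapshot(cam)
    cv2.imwrite('pics/raw_'+name,im[:,:,::-1])
    save(im,name,crop,s)
def save(im,name,crop=None,s=1):
    if crop: u0,v0,u1,v1=crop; im=im[v0:v1,u0:u1]
    cv2.imwrite('pics/'+name,cv2.resize(im[:,:,::-1],None,fx=s,fy=s,interpolation=cv2.INTER_CUBIC))
def px(cam,pts,z):
    c=ctrl.calibration(cam);K=np.array(c['K']);T=np.array(c['extrinsics'])
    n=cv2.undistortPoints(np.array(pts,float).reshape(-1,1,2),K,np.array(c['dist_coeffs'])).reshape(-1,2)
    d=np.c_[n,np.ones(len(n))]@T[:3,:3].T;o=T[:3,3]
    return o+d*((np.broadcast_to(z,len(n))-o[2])/d[:,2])[:,None]
def proj(cam,P):
    c=ctrl.calibration(cam);T=np.linalg.inv(np.array(c['extrinsics']))
    return cv2.projectPoints(np.array(P,float).reshape(-1,3),cv2.Rodrigues(T[:3,:3])[0],T[:3,3],np.array(c['K']),np.array(c['dist_coeffs']))[0].reshape(-1,2)
E
python3 - <<'E'
from h import *
a=ctrl.snapshot('top');b=ctrl.snapshot('scene')
cv2.imwrite('pics/raw_top1.png',a[:,:,::-1]);cv2.imwrite('pics/raw_scene1.png',b[:,:,::-1])
save(a,'top1.png',None,1.42);save(b,'scene1.png',None,1.42)
for n in('top','scene'):print(np.round(ctrl.calibration(n)['extrinsics'],3))
print(ctrl.get_obs())
E
```

```text
[[-0.007 -0.997  0.075  0.424]
 [-1.     0.009  0.02   0.133]
 [-0.021 -0.075 -0.997  0.877]
 [ 0.     0.     0.     1.   ]]
[[ 0.351  0.813 -0.464  1.069]
 [ 0.936 -0.302  0.179 -0.081]
 [ 0.006 -0.498 -0.867  1.079]
 [ 0.     0.     0.     1.   ]]
{'clock': 0.1, 'joint_pos': array([-4.94410570e+01,  2.05880827e+01,  6.39309937e-01, -1.77084699e-02,
       -7.01359328e+01, -1.65055513e+01]), 'qvel': array([ 0.0624419 , -0.08928702,  0.11013634,  0.03128922, -0.02906944,
       -0.0493398 ]), 'tau': array([-1.34716884e-03, -5.84165025e+01,  2.93749791e+01,  7.01562658e+00,
        1.02067858e-02, -7.19893751e-05]), 'tool_pos': array([ 0.27492149, -0.61603534,  0.24771014]), 'orientation': array([ 1.79914055e+02, -8.10579556e-03, -1.55952632e+02]), 'force': array([ 0.70774598,  0.22050724, -0.59048247]), 'moment': array([-0.01968053, -0.01939057, -0.03466233]), 'gripper_force': 0.0, 'opening': 0.08752597425399504}
```

View pics/top1.png

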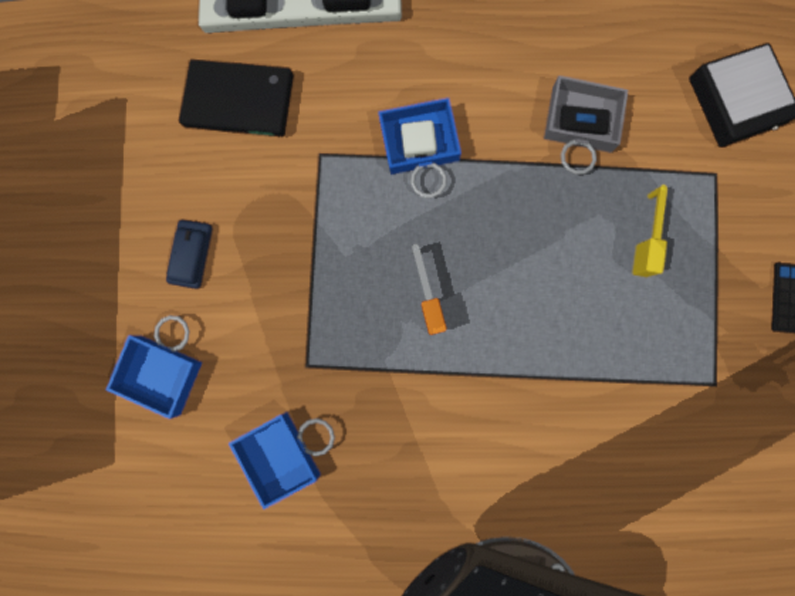

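View pics/scene1.png

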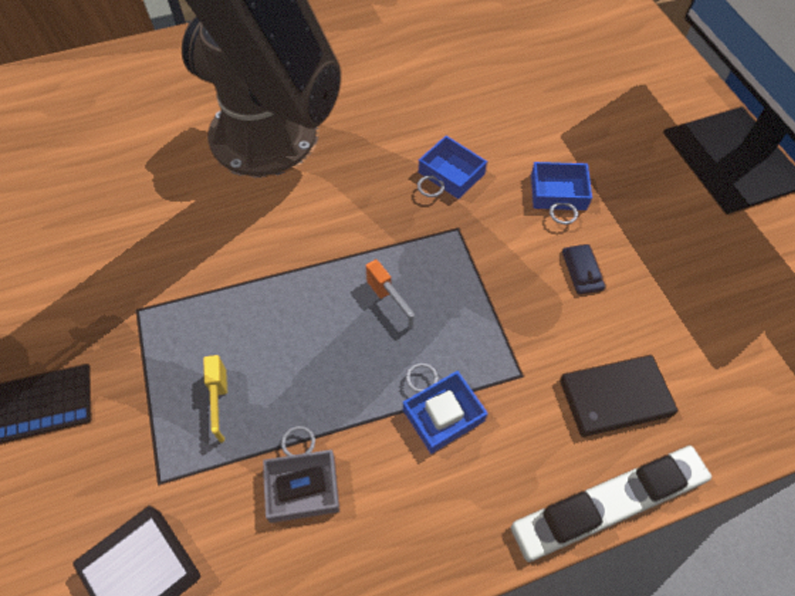

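The top view has three blue-tray candidates (1.42x pixels): one with the white charger at (420,135), empty ones at (155,375) and (275,460). In this view right means smaller y, so the charger tray at (420,135) is farthest right and is the one meant. The hook is the orange one at (432,315); the yellow one at (650,255) stays. I'll confirm both in an enlarged crop.

```bash
python3 - <<'E'
from h import *
a=cv2.imread('pics/raw_top1.png')[:,:,::-1]
save(a,'crop1.png',(255,60,345,240),3.3)
b=cv2.imread('pics/raw_scene1.png')[:,:,::-1]
save(b,'crop2.png',(245,170,365,330),3.5)
print(px('top',np.array([[319,154],[717,174],[716,384],[307,367]])/1.42,0).round(3))
E
```

```text
[[ 0.718  0.287  0.   ]
 [ 0.682 -0.35   0.   ]
 [ 0.349 -0.33   0.   ]
 [ 0.382  0.304  0.   ]]
```

View pics/crop1.png

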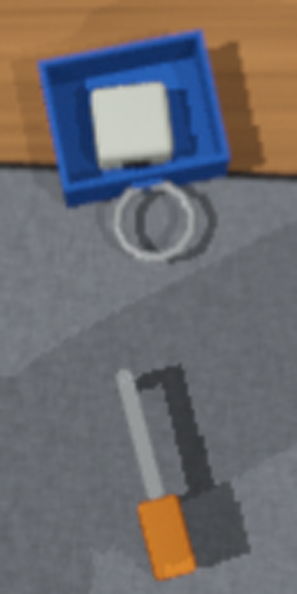

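View pics/crop2.png

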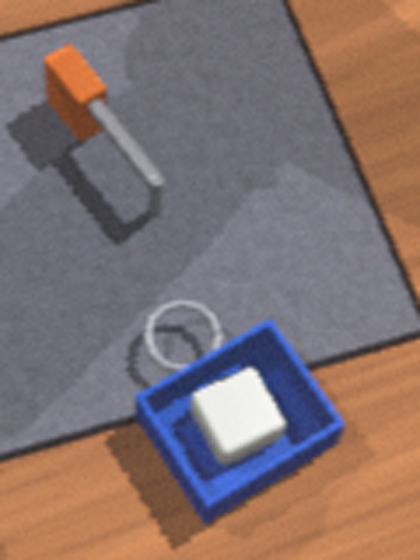

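The crops confirm the charger tray with its ring (crop1 (154,221)) and the orange hook (tip (124,370), handle top centre (167,537)). Now the positions.

```bash
python3 - <<'E'
from h import *
t=lambda p:np.array(p)/3.3+[255,60]
s=lambda p:np.array(p)/3.5+[245,170]
for n,f,h,rc,tr in(('top',t,[[138,505],[178,494],[196,568],[157,580],[124,373]],[[154,221]],[[40,62],[202,32],[228,160],[68,203]]),
 ('scene',s,[[45,60],[70,46],[105,95],[80,108],[157,181]],[[183,334]],[[272,320],[343,425],[208,522],[137,397]])):
    H=px(n,f(h),[.06]*4+[.052]);c=H[:4].mean(0);d=(H[4]-c)[:2]
    print(n,'handle',c.round(4),'prong',H[4].round(4),'yaw',np.degrees(np.arctan2(d[1],d[0])),np.hypot(*d))
    R=px(n,f(rc),.022)[0];T=px(n,f(tr),.04);print('ring',R.round(4),'tray c',T.mean(0).round(4),T.round(3).tolist())
    d=(T.mean(0)-R)[:2];print(np.degrees(np.arctan2(d[1],d[0])),np.hypot(*d))
E
```

```text
top handle [0.4566 0.1093 0.06  ] prong [0.56   0.1351 0.052 ] yaw 14.001420575690155 0.10655343670389389
ring [0.6661 0.1145 0.022 ] tray c [0.7331 0.1267 0.04  ] [[0.769, 0.188, 0.04], [0.788, 0.082, 0.04], [0.701, 0.066, 0.04], [0.674, 0.17, 0.04]]
10.358345662665167 0.06812257547431406
scene handle [0.4629 0.109  0.06  ] prong [0.5618 0.1363 0.052 ] yaw 15.460194508164005 0.10255396796450497
ring [0.6673 0.1159 0.022 ] tray c [0.7418 0.1274 0.04  ] [[0.686, 0.174, 0.04], [0.773, 0.189, 0.04], [0.802, 0.08, 0.04], [0.706, 0.067, 0.04]]
8.749656996568559 0.07535116593376458
```

```bash
cat >> h.py <<'E'
def to(xyz,toolyaw):
    from scipy.spatial.transform import Rotation as Ro
    o=ctrl.get_obs();R=Ro.from_euler('xyz',o['orientation'],degrees=True).as_matrix()
    d=(R.T@(np.array(xyz)-o['tool_pos'])*1000).round(1)
    print('t',round(o['clock'],2),'pos',o['tool_pos'].round(4),'ori',o['orientation'].round(2),'F',np.round(o['force'],1),'open',round(o['opening']*1000,1),'q',o['joint_pos'].round(0))
    print('tool delta',d,'roll',round((-(toolyaw-o['orientation'][2])+180)%360-180,2))
E
python3 -c "
from h import *
to([.4595,.1093,.16],-165.4)"
```

```text
t 0.1 pos [ 0.2749 -0.616   0.2477] ori [ 1.7991e+02 -1.0000e-02 -1.5595e+02] F [ 0.7  0.2 -0.6] open 87.5 q [-49.  21.   1.  -0. -70. -17.]
tool delta [-464.1  587.    88.5] roll 9.45
```

>>> apply_moves(targets=[{"travel": [-23, 29, 2], "roll": 0, "jaw": 80}, {"travel": [-23, 29, 2], "roll": 0, "jaw": 80}, {"travel": [-23, 29, 2], "roll": 0, "jaw": 80}, {"travel": [-23, 29, 2], "roll": 0, "jaw": 80}, {"travel": [-23, 29, 2], "roll": 0, "jaw": 80}, {"travel": [-23, 29, 2], "roll": 0, "jaw": 80}, {"travel": [-23, 29, 2], "roll": 0, "jaw": 80}, {"travel": [-23, 29, 2], "roll": 0, "jaw": 80}, {"travel": [-23, 29, 2], "roll": 0, "jaw": 80}, {"travel": [-23, 29, 2], "roll": 0, "jaw": 80}])

```text
clock: 1.1
tool_pos: [0.3668, -0.2564, 0.2284]
orientation: [180.0, 0.0, -156.0]
force: [1.0, 0.7, 0.9]
opening: 0.08
gripper_force: 0.0
```

>>> apply_moves(targets=[{"travel": [-23, 29, 2], "roll": 0, "jaw": 80}, {"travel": [-23, 29, 2], "roll": 0, "jaw": 80}, {"travel": [-23, 29, 2], "roll": 0, "jaw": 80}, {"travel": [-23, 29, 2], "roll": 0, "jaw": 80}, {"travel": [-23, 29, 2], "roll": 0, "jaw": 80}, {"travel": [-23, 29, 2], "roll": 0, "jaw": 80}, {"travel": [-23, 29, 2], "roll": 0, "jaw": 80}, {"travel": [-23, 29, 2], "roll": 4.7, "jaw": 80}, {"travel": [0, 0, 0], "roll": 4.7, "jaw": 80}, {"travel": [0, 0, 0], "roll": 0, "jaw": 80}])

```text
clock: 2.1
tool_pos: [0.4402, 0.0299, 0.2121]
orientation: [-180.0, -0.1, -165.3]
force: [-0.2, -0.2, 0.2]
opening: 0.0803
gripper_force: 0.0
```

```bash
python3 -c "
from h import *
to([.4595,.1093,.13],-165.4)"
```

```text
t 2.1 pos [0.4402 0.0299 0.2121] ori [-1.7999e+02 -6.0000e-02 -1.6530e+02] F [-0.2 -0.2  0.2] open 80.3 q [  30.   -0.  -30.   -0.  -60. -105.]
tool delta [-38.9  71.9  82.1] roll 0.1
```

>>> apply_moves(targets=[{"travel": [-13, 24, 20], "roll": 0, "jaw": 80}, {"travel": [-13, 24, 20], "roll": 0, "jaw": 80}, {"travel": [-13, 24, 20], "roll": 0, "jaw": 80}, {"travel": [0, 0, 22], "roll": 0, "jaw": 80}, {"travel": [0, 0, 0], "roll": 0, "jaw": 80}])

```text
clock: 2.6
tool_pos: [0.4581, 0.1073, 0.128]
orientation: [-179.9, -0.3, -165.3]
force: [-0.2, 0.0, 0.8]
opening: 0.0803
gripper_force: 0.0
```

```bash
python3 -c "
from h import *
to([.4595,.1093,.04],-165.4)
snap('scene','s2.png',(210,120,370,280),3.5)"
```

```text
t 2.6 pos [0.4581 0.1073 0.128 ] ori [-179.91   -0.32 -165.25] F [-0.2  0.   0.8] open 80.3 q [  37.    8.  -34.   -0.  -48. -112.]
tool delta [-2.4  1.7 88. ] roll 0.15
```

View pics/s2.png

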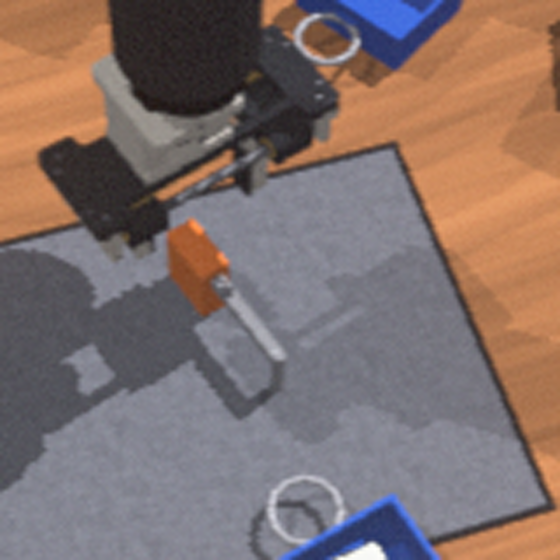

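The open fingers stand either side of the handle (s2 about (120,240) and (320,120), handle top (197,250)). Descending.

>>> apply_moves(targets=[{"travel": [-2, 1.5, 22], "roll": 0, "jaw": 80}, {"travel": [0, 0, 22], "roll": 0, "jaw": 80}, {"travel": [0, 0, 22], "roll": 0, "jaw": 80}, {"travel": [0, 0, 20], "roll": 0, "jaw": 80}, {"travel": [0, 0, 0], "roll": 0, "jaw": 80}, {"travel": [0, 0, 0], "roll": 0, "jaw": 15}, {"travel": [0, 0, 0], "roll": 0, "jaw": 15}, {"travel": [0, 0, 0], "roll": 0, "jaw": 15}, {"travel": [0, 0, 0], "roll": 0, "jaw": 15}, {"travel": [0, 0, 0], "roll": 0, "jaw": 15}])

```text
clock: 3.65
tool_pos: [0.4617, 0.1107, 0.0451]
orientation: [180.0, 0.1, -165.3]
force: [0.1, 0.4, 0.2]
opening: 0.0453
gripper_force: 0.0
```

>>> apply_moves(targets=[{"travel": [0, 0, 0], "roll": 0, "jaw": 15}, {"travel": [0, 0, 0], "roll": 0, "jaw": 15}, {"travel": [0, 0, 0], "roll": 0, "jaw": 15}])

```text
clock: 3.95
tool_pos: [0.4615, 0.1105, 0.0446]
orientation: [-180.0, -0.0, -165.3]
force: [-0.6, -0.4, 0.8]
opening: 0.0259
gripper_force: 30.0
```

>>> apply_moves(targets=[{"travel": [0, 0, -15], "roll": 0, "jaw": 15}, {"travel": [0, 0, -25], "roll": 0, "jaw": 15}, {"travel": [0, 0, -20], "roll": 0, "jaw": 15}, {"travel": [0, 0, 0], "roll": 4.7, "jaw": 15}, {"travel": [0, 0, 0], "roll": 0, "jaw": 15}])

```text
clock: 4.45
tool_pos: [0.4614, 0.1106, 0.1049]
orientation: [180.0, 0.0, -170.1]
force: [-0.0, -0.4, -1.3]
opening: 0.0259
gripper_force: 30.0
```

```bash
python3 -c "
from h import *
to([.5653,.0973,.105],-170)"
```

```text
t 4.45 pos [0.4614 0.1106 0.1049] ori [ 1.7997e+02  4.0000e-02 -1.7013e+02] F [-0.  -0.4 -1.3] open 25.9 q [  37.   10.  -35.   -0.  -45. -117.]
tool delta [-100.   -30.9   -0. ] roll -0.13
```

>>> apply_moves(targets=[{"travel": [-15, -5, 0], "roll": 0, "jaw": 15}, {"travel": [-25, -8, 0], "roll": 0, "jaw": 15}, {"travel": [-25, -8, 0], "roll": 0, "jaw": 15}, {"travel": [-20, -6, 0], "roll": 0, "jaw": 15}, {"travel": [-15, -4, 0], "roll": 0, "jaw": 15}, {"travel": [0, 0, 0], "roll": 0, "jaw": 15}, {"travel": [0, 0, 0], "roll": 0, "jaw": 15}])

```text
clock: 5.15
tool_pos: [0.5644, 0.0968, 0.1033]
orientation: [-180.0, -0.1, -170.0]
force: [-0.7, -0.5, -1.7]
opening: 0.0259
gripper_force: 30.0
```

```bash
python3 -c "
from h import *
to([.5653,.0973,.05],-170)
im=ctrl.snapshot('top');b=ctrl.snapshot('scene')
A=cv2.resize(im[60:190,230:360],None,fx=3,fy=3,interpolation=2);B=cv2.resize(b[200:330,240:370],None,fx=3,fy=3,interpolation=2)
save(np.hstack([A,B]),'both3.png')
o=ctrl.get_obs()['tool_pos']
print('shank-tip top at z .107+, crop px for ring',(proj('top',[.6667,.1152,.022])-[230,60])*3,(proj('scene',[.6667,.1152,.022])-[240,200])*3)
P=o+np.array([.1014,.0179,0]);
for z in (.06,.112): 
  P[2]=z;print(z,(proj('top',P)-[230,60])*3,(proj('scene',P)-[240,200])*3+[390,0])
"
```

```text
t 5.15 pos [0.5644 0.0968 0.1033] ori [-1.7997e+02 -1.4000e-01 -1.7002e+02] F [-0.7 -0.5 -1.7] open 25.9 q [  29.   19.  -23.   -0.  -48. -109.]
tool delta [-1.1  0.3 53.3] roll -0.02
shank-tip top at z .107+, crop px for ring [[213.98242352 200.06527007]] [[170.75653456 195.95620434]]
0.06 [[215.34423417 186.38584   ]] [[561.57851393 176.25841898]]
0.112 [[216.87607902 163.42088604]] [[563.87887753 148.80988353]]
```

View pics/both3.png

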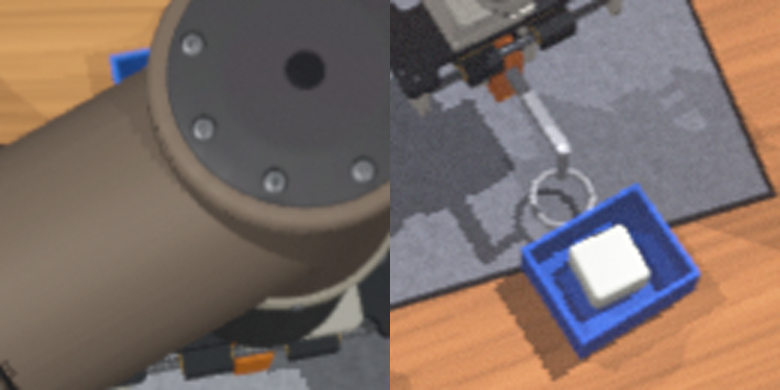

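Scene half of the picture: the prong top is at (563,147) and its foot at (564,173), right where predicted, above the ring at (563,195). Lowering.

>>> apply_moves(targets=[{"travel": [-1, 0, 12], "roll": 0, "jaw": 15}, {"travel": [0, 0, 14], "roll": 0, "jaw": 15}, {"travel": [0, 0, 14], "roll": 0, "jaw": 15}, {"travel": [0, 0, 13], "roll": 0, "jaw": 15}, {"travel": [0, 0, 0], "roll": 0, "jaw": 15}, {"travel": [0, 0, 0], "roll": 0, "jaw": 15}])

```text
clock: 5.85
tool_pos: [0.5661, 0.0974, 0.0513]
orientation: [-180.0, -0.0, -170.0]
force: [0.6, 0.2, -1.0]
opening: 0.0259
gripper_force: 30.0
```

```bash
python3 -c "
from h import *
to([.5653,.0973,.05],-170)
snap('scene','s4.png',(250,190,350,330),4)
"
```

```text
t 5.85 pos [0.5661 0.0974 0.0513] ori [-1.7998e+02 -4.0000e-02 -1.7002e+02] F [ 0.6  0.2 -1. ] open 25.9 q [  29.   23.  -25.    0.  -42. -109.]
tool delta [0.8 0.  1.3] roll -0.02
```

View pics/s4.png

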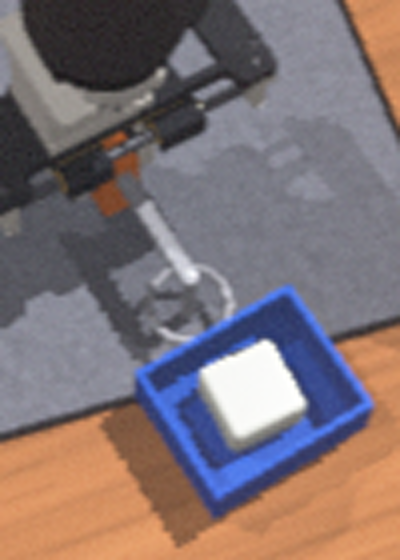

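The prong (top at (190,272)) is inside the ring (centre (190,303)), with no contact force. Dragging gently.

>>> apply_moves(targets=[{"travel": [5, 0, 0], "roll": 0, "jaw": 15}, {"travel": [6, 0, 0], "roll": 0, "jaw": 15}, {"travel": [6, 0, 0], "roll": 0, "jaw": 15}, {"travel": [6, 0, 0], "roll": 0, "jaw": 15}, {"travel": [7, 0, 0], "roll": 0, "jaw": 15}, {"travel": [8, 0, 0], "roll": 0, "jaw": 15}, {"travel": [8, 0, 0], "roll": 0, "jaw": 15}, {"travel": [8, 0, 0], "roll": 0, "jaw": 15}, {"travel": [8, 0, 0], "roll": 0, "jaw": 15}, {"travel": [8, 0, 0], "roll": 0, "jaw": 15}])

```text
clock: 6.9
tool_pos: [0.4969, 0.0853, 0.0517]
orientation: [180.0, 0.0, -170.0]
force: [1.6, -0.0, -0.3]
opening: 0.0261
gripper_force: 30.0
```

>>> apply_moves(targets=[{"travel": [8, 0, 0], "roll": 0, "jaw": 15}, {"travel": [8, 0, 0], "roll": 0, "jaw": 15}, {"travel": [8, 0, 0], "roll": 0, "jaw": 15}, {"travel": [8, 0, 0], "roll": 0, "jaw": 15}, {"travel": [8, 0, 0], "roll": 0, "jaw": 15}, {"travel": [8, 0, 0], "roll": 0, "jaw": 15}, {"travel": [8, 0, 0], "roll": 0, "jaw": 15}, {"travel": [6, 0, 0], "roll": 0, "jaw": 15}, {"travel": [3, 0, 0], "roll": 0, "jaw": 15}, {"travel": [0, 0, 0], "roll": 0, "jaw": 15}])

```text
clock: 7.9
tool_pos: [0.4323, 0.0737, 0.0514]
orientation: [-180.0, -0.1, -170.1]
force: [0.4, -0.5, -0.9]
opening: 0.0256
gripper_force: 30.0
```

```bash
python3 -c "
from h import *
to([.425,.0973,.05],-170)
snap('scene','s5.png',(200,140,390,330),3.1)
"
```

```text
t 7.9 pos [0.4323 0.0737 0.0514] ori [-1.7998e+02 -8.0000e-02 -1.7005e+02] F [ 0.4 -0.5 -0.9] open 25.6 q [  36.   12.  -43.   -0.  -35. -116.]
tool delta [ 3.1 24.5  1.4] roll -0.05
```

View pics/s5.png

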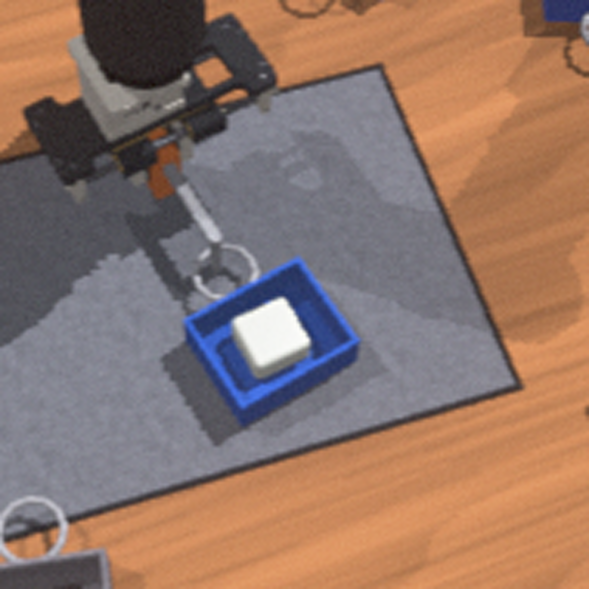

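The whole tray, ring included, is on the mat (far wall base around (245,420), mat edge well beyond at about (245,455)). Now I'll ease the prong to the ring's centre, lift it out and go right.

>>> apply_moves(targets=[{"travel": [-6, 0, 0], "roll": 0, "jaw": 15}, {"travel": [-7, 0, 0], "roll": 0, "jaw": 15}, {"travel": [0, 0, 0], "roll": 0, "jaw": 15}, {"travel": [0, 0, -10], "roll": 0, "jaw": 15}, {"travel": [0, 0, -15], "roll": 0, "jaw": 15}, {"travel": [0, 0, -20], "roll": 0, "jaw": 15}, {"travel": [0, 0, -15], "roll": 0, "jaw": 15}, {"travel": [0, 0, 0], "roll": 0, "jaw": 15}])

```text
clock: 8.75
tool_pos: [0.4472, 0.0769, 0.1139]
orientation: [179.9, 0.2, -170.0]
force: [-0.6, 0.2, -1.7]
opening: 0.0261
gripper_force: 30.0
```

>>> apply_moves(targets=[{"travel": [0, -15, 0], "roll": 0, "jaw": 15}, {"travel": [0, -25, 0], "roll": 0, "jaw": 15}, {"travel": [0, -30, 0], "roll": 0, "jaw": 15}, {"travel": [0, -30, 0], "roll": 0, "jaw": 15}, {"travel": [0, -30, 0], "roll": 0, "jaw": 15}, {"travel": [0, -20, 0], "roll": 0, "jaw": 15}, {"travel": [0, 0, 20], "roll": 0, "jaw": 15}, {"travel": [0, 0, 20], "roll": 0, "jaw": 15}, {"travel": [0, 0, 15], "roll": 0, "jaw": 15}, {"travel": [0, 0, 0], "roll": 0, "jaw": 15}])

```text
clock: 9.75
tool_pos: [0.4701, -0.0719, 0.0544]
orientation: [-180.0, -0.3, -170.1]
force: [-0.6, -0.1, -1.5]
opening: 0.0258
gripper_force: 30.0
```

```bash
python3 -c "
from h import *
to([.45,-.075,.0446],-170)
b=ctrl.snapshot('scene');save(b,'s6.png',(100,120,380,340),2.8)
"
```

```text
t 9.75 pos [ 0.4701 -0.0719  0.0544] ori [-180.     -0.28 -170.1 ] F [-0.6 -0.1 -1.5] open 25.8 q [ 15.  15. -38.  -0. -38. -95.]
tool delta [20.3  0.4  9.9] roll -0.1
```

View pics/s6.png

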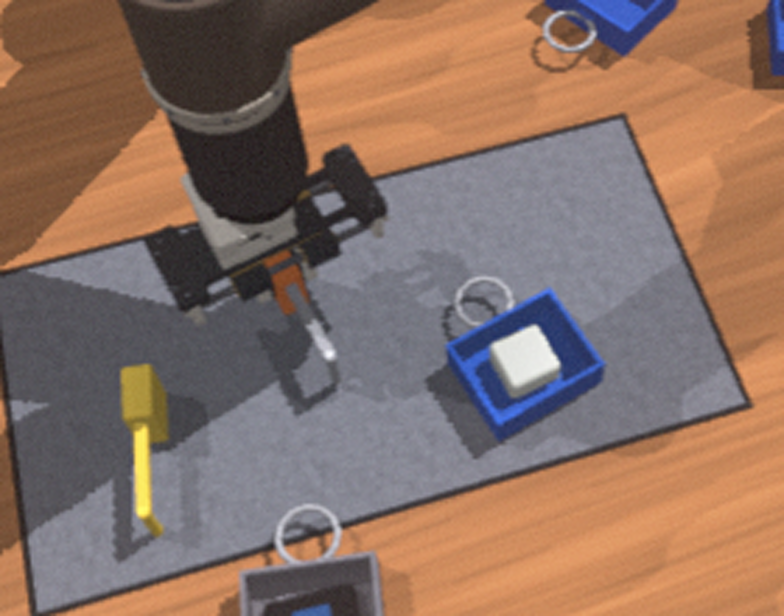

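The tray sits flat on the mat, the ring is free at (484,302), and the hook hangs clear of it with its prong at (330,350). Setting it down the last 9 mm.

>>> apply_moves(targets=[{"travel": [0, 0, 4], "roll": 0, "jaw": 15}, {"travel": [0, 0, 4], "roll": 0, "jaw": 15}, {"travel": [0, 0, 1], "roll": 0, "jaw": 15}, {"travel": [0, 0, 0], "roll": 0, "jaw": 15}, {"travel": [0, 0, 0], "roll": 0, "jaw": 15}])

```text
clock: 10.3
tool_pos: [0.4722, -0.0713, 0.0478]
orientation: [180.0, 0.0, -170.0]
force: [-0.7, 0.2, -2.3]
opening: 0.0257
gripper_force: 30.0
```

>>> apply_moves(targets=[{"travel": [0, 0, 1], "roll": 0, "jaw": 15}, {"travel": [0, 0, 1], "roll": 0, "jaw": 15}, {"travel": [0, 0, 0], "roll": 0, "jaw": 15}, {"travel": [0, 0, 0], "roll": 0, "jaw": 15}])

```text
clock: 10.7
tool_pos: [0.472, -0.0714, 0.0455]
orientation: [-180.0, -0.0, -170.0]
force: [0.3, 0.1, -0.5]
opening: 0.0258
gripper_force: 30.0
```

>>> apply_moves(targets=[{"travel": [0, 0, 1], "roll": 0, "jaw": 15}, {"travel": [0, 0, 0], "roll": 0, "jaw": 15}, {"travel": [0, 0, 0], "roll": 0, "jaw": 15}])

```text
clock: 11.0
tool_pos: [0.4722, -0.0714, 0.0446]
orientation: [-180.0, 0.0, -170.0]
force: [0.5, -0.6, -0.6]
opening: 0.0256
gripper_force: 30.0
```

>>> apply_moves(targets=[{"travel": [0, 0, 0], "roll": 0, "jaw": 40}, {"travel": [0, 0, 0], "roll": 0, "jaw": 70}, {"travel": [0, 0, 0], "roll": 0, "jaw": 70}, {"travel": [0, 0, 0], "roll": 0, "jaw": 70}, {"travel": [0, 0, 0], "roll": 0, "jaw": 70}, {"travel": [0, 0, -20], "roll": 0, "jaw": 70}, {"travel": [0, 0, -30], "roll": 0, "jaw": 70}, {"travel": [0, 0, -40], "roll": 0, "jaw": 70}, {"travel": [0, 0, -40], "roll": 0, "jaw": 70}, {"travel": [0, 0, 0], "roll": 0, "jaw": 70}])

```text
clock: 12.0
tool_pos: [0.4752, -0.0711, 0.18]
orientation: [-180.0, 0.5, -170.0]
force: [0.4, -0.7, -1.1]
opening: 0.0699
gripper_force: 0.0
```

```bash
python3 -c "
from h import *
to([.45,-.075,.0446],-170)
b=ctrl.snapshot('scene');save(b,'s7.png',(100,120,380,340),2.8)
"
```

```text
t 12.0 pos [ 0.4752 -0.0711  0.18  ] ori [-179.96    0.54 -169.99] F [ 0.4 -0.7 -1.1] open 69.9 q [ 15.   5. -29.   0. -55. -95.]
tool delta [ 26.7   0.6 135.2] roll 0.01
```

View pics/s7.png

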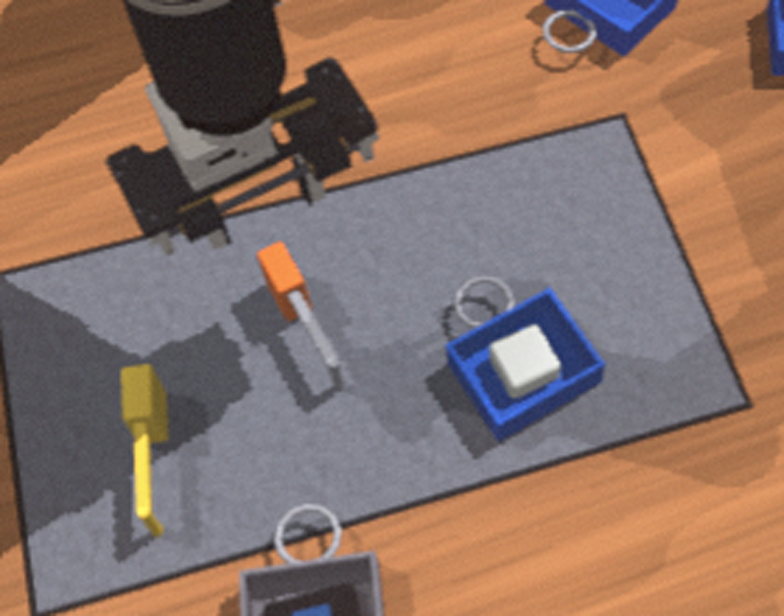

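The hook stands upright at (285,280) with its prong at (335,365), clear of the tray. The tray with the charger and its ring is wholly on the mat at (525,350), and the grey tray is unmoved. Handing in.

```bash
python3 -c "
from plant import ctrl
print(ctrl.close_job())"
```

```text
the job is handed in; nothing more can be done
None
```

The blue tray with its charger and ring is wholly on the mat, the hook stands on the mat clear of it, the grey tray is where it was, and the job was handed in at about 12 s; no verdict was returned.

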